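# Balance the desktop speakers on the mixer

## Task

The right speaker is turned down too far. On the desktop mixer, slide the right speaker's fader (the narrow cap at the right-hand end) away from you until it stands level with the left speaker's fader, the narrow cap beside it. Leave the left fader and the wide master fader as they are set.

Things in the scene. Friction and masses are not known exactly. Their poses are not given: they have to be found in the camera images.
- right_cap (a point): Centre of the right speaker's fader cap, the one to move, at the right-hand (-y) end of the mixer: black block with a white line across its top, 22 mm along the track, 20 mm across, top 12 mm above this point, underside 12 mm below it (3 mm over the panel). Axes: x along the track, away from the robot, y left across the tracks, z up. Slides only along x, takes about 1.5 N, stays where left.
- left_cap (a point): Centre of the left speaker's fader cap, the one to match, middle of the three: same shape, size and axes as right_cap, on a parallel track 70 mm to the left (+y) of it. Level means at the same place along the x axis of this point. It starts further from the robot along the track than right_cap, by 25 to 105 mm.
- master_cap (a point): Centre of the master fader's cap: black, 22 mm along the track but 48 mm wide across it, 24 mm tall, same axes, on a parallel track 80 mm to the left (+y) of the left speaker's. To be left alone.
- mixer: The mixer, fixed to the desk, turned up to 0.3 rad: a flat box with an aluminium panel and black side cheeks, 250 mm wide (y), 214 mm deep (x), top 35 to 37 mm above the desk. Origin: under the middle of the tracks, at desk height; axes as for the caps. The tracks have 120 mm of travel, 60 mm either side of the origin; the panel reaches 25 mm or more past the caps, and nothing but the caps stands up from it.

How it is judged (in metres and radians):
At the end, for the whole second after the job is handed in: The right speaker's fader cap stands level with the left one's, within 10 mm along the track (x of right_cap in the frame of left_cap between -0.01 and 0.01 m); the robot touches nothing.
It fails at once if the left speaker's fader is shifted by more than 10 mm (distance of left_cap from where it was at the start of the episode above 0.01 m).
It fails at once if the master fader is shifted by more than 10 mm (distance of master_cap from where it was at the start of the episode above 0.01 m).
It also fails if it takes over 26 s, if anything falls off the work surface, if the arm or the gripper's body presses on something with over 40 N, if the wrist force passes 120 N, or if a joint passes its speed limit or range.

## Robot

A 6-joint arm with a two-finger parallel gripper is mounted at the origin on a cart in front of the work surface, level with it; the furniture and walls round the work are solid. World frame = base frame: x ahead of the robot, y to its left, z up, the work surface at z = 0. Lengths are in m, angles in degrees, forces in N, time in s.
With the tool pointing down it reaches from about 0.3 to 0.75 m from the base axis. Payload 8.5 kg.
Tool frame: the origin (TCP) lies between the finger pads; the fingertips stand 19 mm ahead of it and the grasp point (between the pads) is the TCP; z points along the fingers, y is the line along which they close (so a half turn about z gives the same grasp; the last joint's range is limited). The gripper opens to 85 mm and grips with 20 to 120 N. Pads are 22 mm wide; open, the fingers measure 114 mm over their backs; the gripper's body (76 mm by 85 mm) begins 54 mm behind the grasp point. The pads swing forward as they close: fully open they stand 13 mm farther back than shut.
Start: joints at [-87.279, 21.807, 74.336, -0, 83.858, -12.336], TCP at [0.143, -0.531, 0.213] pointing down, gripper open.
Joint ranges: [-178.18, 178.18], [-50.72, 133.34], [12.68, 142.11], [-81.47, 261.47], [9.98, 163.14], [-165.26, 165.26]. Speed limits (degrees/s): [136.94, 136.94, 180, 180, 180, 180].

## Interface

Orientations are given as a 3x3 rotation matrix whose columns are the frame's x, y, z axes.
In Python, from rig import env, optics gives the robot as it stands.
- The arm moves only by the tool arm_command, never from a script. Its argument "commands" is one flat list of numbers, 7 for each row, row after row: the closure, from -1 (fully open) to 1 (shut), so that 0 is half open, then the shift along the tool's x, y, z as a fraction of full scale, then the turn, a rotation vector about the tool's x, y, z as a fraction of full scale. A call has 1 to 12 rows; each row is the pose to reach, as a shift and turn from the pose commanded when the call began, along the tool's axes at that moment; what a row does not reach only later rows make up. Full scale, the value 1, is 500 mm for a shift and 120 degrees for a turn. A row lasts 1/12 s, in which the tool goes at most 41.7 mm and 7.16 degrees, less where a joint would pass 70% of its speed; a pose out of reach is approached as far as the arm can. A call with a number of a shift or a turn outside -1 to 1 is refused whole. A call with a gripper value outside its range is refused whole. The fingers move at their own pace and stop on an object; "newtons" is the grip in N (left out, the last holds). Time passes only in rows, so rows that repeat a pose let the fingers close. It gives the time, the measured TCP pose, the force, the opening and the grip force at its end, in the units of the state.
- env.observe(): the state, without advancing time (a new reading comes with each control period).
- optics.get_image(name): name is "scene" or "top" or "wrist"; returns a dict with "image" (400x640x3 uint8, red, green, blue), "intrinsics" (3x3 intrinsics, pixels), "origin" and "orientation" of the camera in the world; the wrist camera has in their place "tool_from_camera" (4x4, takes a point from camera to tool coordinates, whose origin is the TCP and whose axes are the flange's). Camera axes: x right, y down, z forward; pixel columns grow to the right and rows downward; lengths in m; the calibration is good to about 2 mm. A picture is of the moment at which its call begins: read the wrist's pose just before it. There is no depth.
- env.close_job(): hands the job in; it is judged then, once.
The state is a dict: "time_s": time; "q": joint angles; "qvel": joint speeds; "joint_efforts": joint torques, N m; "position": TCP position; "tool_rot": TCP orientation; "ft_force": force on the tool from outside, world axes, zero at the start; "wrist_torque": the same for the moment, N m; "grip_width": finger opening in m; "gripper_force": force on a finger pad.
Only numpy, scipy, OpenCV 4.12 (cv2) and the standard library are available. Lean on these libraries where they do the work, as an engineer would, in place of code of your own. Each camera call takes 0.05 s, during which the arm holds its last target. There are 200 camera calls.

## Working session

There is one attempt and no reset: what is moved stays moved. The work goes in short steps, Python scripts to look and compute and a tool call to move; the robot and the scene stay as the last step left them, time stands still between calls to the robot, and variables do not carry over. Pictures are saved under pics/ and viewed, at most 10 in all, crops included, and the job is handed in when it is done.

Besides the shell and the picture viewer there is one more tool, called after "Request:" as a command line: name --argument value ..., lists and objects as JSON in quotes. arm_command: Moves the arm, as the interface text tells. Shift numbers are shares of 500 mm and turn numbers shares of 120 degrees, none past 1 either way. Its arguments: {"type":"object","properties":{"commands":{"type":"array","items":{"type":"number"}},"newtons":{"type":"number"}},"required":["commands"]}

```bash
mkdir -p pics
python3 - <<'E'
from rig import env, optics
import cv2,pickle,numpy as np
s=env.observe();print(s['time_s'],s['position'],s['tool_rot'],s['grip_width'])
for n in('top','scene'):
    d=optics.get_image(n);pickle.dump(d,open(n+'.pkl','wb'))
    cv2.imwrite(f'pics/{n}.png',d['image'][:,:,::-1]);print(n,d['intrinsics'],d['origin'],d['orientation'])
E
```

```text
0.0 [ 0.14285579 -0.53077188  0.21267926] [[ 9.65671581e-01  2.59766035e-01 -7.14156806e-05]
 [ 2.59765831e-01 -9.65670397e-01  1.54858657e-03]
 [ 3.33306186e-04 -1.51397740e-03 -9.99998798e-01]] 0.08558538050289227
top [[417.96935545   0.         318.12208422]
 [  0.         417.96935545 199.93566754]
 [  0.           0.           1.        ]] [0.43746067 0.07171085 0.89522276] [[-0.02386334 -0.99810845  0.05665746]
 [-0.99971327  0.0237128  -0.00332793]
 [ 0.00197813 -0.05672063 -0.99838813]]
scene [[422.5828159    0.         316.50904799]
 [  0.         422.5828159  195.15792554]
 [  0.           0.           1.        ]] [0.75846748 0.45335729 0.7672529 ] [[-0.86003743  0.42401789 -0.28380353]
 [ 0.51007319  0.72832778 -0.45756311]
 [ 0.01268705 -0.53828197 -0.84266931]]
```

View pics/top.png

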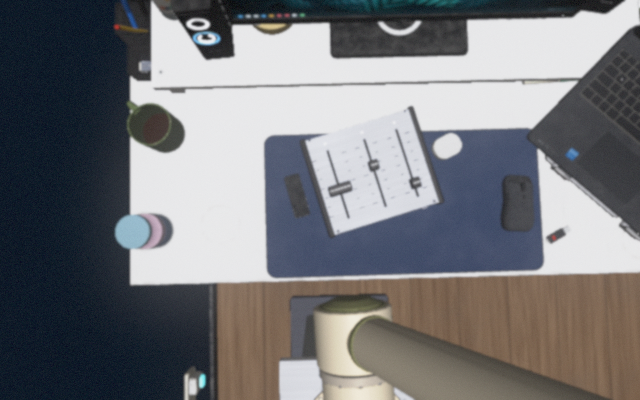

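The top view shows the mixer turned. Its caps are at about master (340,188), left (374,165) and right (416,183). I'll enlarge it.

Run:
```python
import cv2
i=cv2.imread('pics/top.png')[100:240,295:450]
cv2.imwrite('pics/c1.png',cv2.resize(i,None,fx=4,fy=4,interpolation=cv2.INTER_CUBIC))
```

```text
(no output)
```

View pics/c1.png

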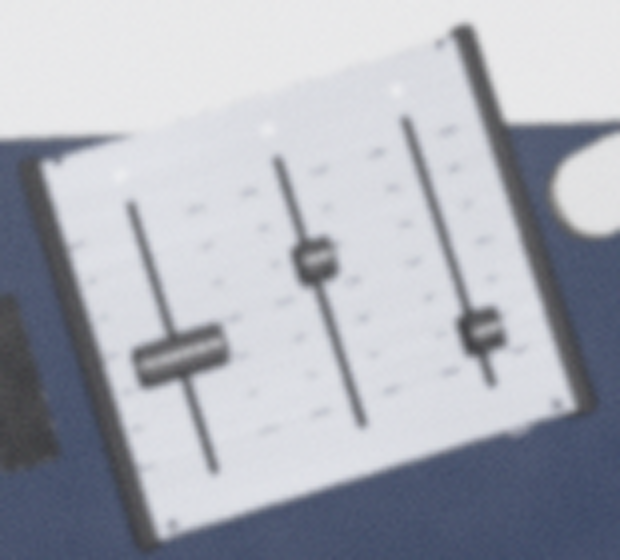

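View pics/scene.png

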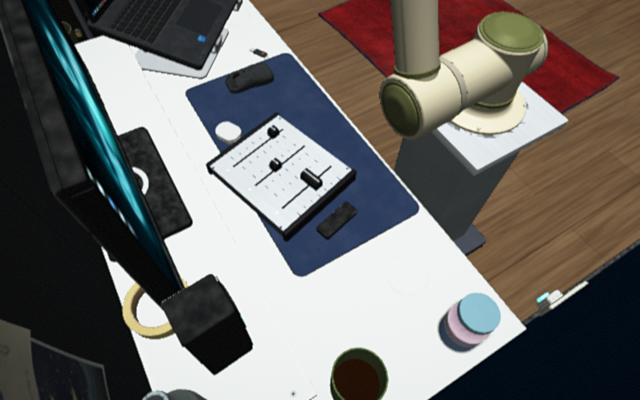

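The crop shows the white lines at master (182,353), left (316,260) and right (485,330). The track ends are left (278,157)-(362,427), right (405,117)-(492,384) and master (131,202)-(215,472). In the scene view the monitor is well behind the mixer, and nothing stands close to the right fader.

```bash
cat > h.py <<'E'
import numpy as np
def ray(d,uv,z,o=None,R=None):
    o=d['origin'] if o is None else o; R=d['orientation'] if R is None else R
    r=np.array(R)@np.linalg.solve(d['intrinsics'],[uv[0],uv[1],1.]); return np.array(o)+r*(z-o[2])/r[2]
E
python3 - <<'E'
import pickle,numpy as np
from h import *
d=pickle.load(open('top.pkl','rb'))
f=lambda p,z:ray(d,(295+(p[0]+.5)/4-.5,100+(p[1]+.5)/4-.5),z)
T=[[f(p,.036) for p in t] for t in [((131,202),(215,472)),((278,157),(362,427)),((405,117),(492,384))]]
for t in T:print(t, np.linalg.norm(t[0]-t[1]))
ax=sum(t[0]-t[1] for t in T);ax/=np.linalg.norm(ax);print('yaw',np.degrees(np.arctan2(ax[1],ax[0])),ax)
M,L,R=[f(p,.063) for p in((182,353),(316,260),(485,330))]
print(M,L,R,'along',(L-R)@ax, 'lateral',np.cross(ax,L-R)[2],np.cross(ax,M-L)[2])
from rig import env
s=env.observe();Rt=s['tool_rot'];print(Rt.T@(R-s['position']), 'tool yaw',np.degrees(np.arctan2(Rt[1,0],Rt[0,0])))
E
```

```text
[array([0.58916726, 0.04720123, 0.036     ]), array([0.44835562, 0.00758179, 0.036     ])] 0.14627924872303483
[array([ 0.61092551, -0.02969229,  0.036     ]), array([ 0.4696768 , -0.06868173,  0.036     ])] 0.14653114332342346
[array([ 0.63037369, -0.09635746,  0.036     ]), array([ 0.49024636, -0.13640416,  0.036     ])] 0.14573745974154712
yaw 15.697984457399896 [0.96270126 0.27056658 0.        ]
[0.50777126 0.02441561 0.063     ] [ 0.55291921 -0.04397784  0.063     ] [ 0.515715  -0.1273748  0.063    ] along 0.05838096887863091 lateral 0.0702201497503316 0.07805798514228772
[ 0.46481414 -0.29255314  0.15028097] tool yaw 15.055808819000044
```

Request:
arm_command --commands '[1,0.82,-0.584,0.12,0,0,-0.0053,1,0.82,-0.584,0.12,0,0,-0.0053,1,0.82,-0.584,0.12,0,0,-0.0053,1,0.82,-0.584,0.12,0,0,-0.0053,1,0.82,-0.584,0.12,0,0,-0.0053,1,0.82,-0.584,0.12,0,0,-0.0053,1,0.82,-0.584,0.12,0,0,-0.0053,1,0.82,-0.584,0.12,0,0,-0.0053,1,0.82,-0.584,0.12,0,0,-0.0053,1,0.82,-0.584,0.12,0,0,-0.0053,1,0.82,-0.584,0.12,0,0,-0.0053,1,0.82,-0.584,0.12,0,0,-0.0053]' --newtons 30

```text
time_s: 1.1
position: [0.4594, -0.1459, 0.1538]
tool_rot: [[0.963, 0.27, -0.0], [0.27, -0.963, 0.0], [-0.0, -0.0, -1.0]]
ft_force: [0.1, -1.6, -0.5]
grip_width: 0.0001
gripper_force: 0.0
```

Request:
arm_command --commands '[1,0,0,0,0,0,0,1,0,0,0,0,0,0,1,0,0,0,0,0,0,1,0,0,0,0,0,0,1,0,0,0,0,0,0]'

```text
time_s: 1.52
position: [0.458, -0.149, 0.1543]
tool_rot: [[0.963, 0.268, 0.0], [0.268, -0.963, -0.0], [0.0, 0.0, -1.0]]
ft_force: [0.4, -0.4, 0.9]
grip_width: -0.0002
gripper_force: 0.0
```

Run:
```python
from rig import env, optics
import cv2,pickle,numpy as np
s=env.observe();print(s['time_s'],s['position'],s['tool_rot'],s['grip_width'],s['ft_force'])
d=optics.get_image('wrist');pickle.dump((s,d),open('w1.pkl','wb'));cv2.imwrite('pics/w1.png',d['image'][:,:,::-1])
print(d['tool_from_camera'])
```

```text
1.5167 [ 0.45802498 -0.14904783  0.15429036] [[ 9.63309919e-01  2.68391490e-01  8.58412158e-05]
 [ 2.68391502e-01 -9.63309900e-01 -1.97222741e-04]
 [ 2.97587877e-05  2.13025675e-04 -9.99999977e-01]] -0.0002425209243445556 [ 0.41173336 -0.36552067  0.89542184]
[[-5.43181063e-04 -9.48434877e-01 -3.16971591e-01  8.18485637e-02]
 [ 9.99999817e-01 -4.30578362e-04 -4.25291828e-04 -1.17648838e-04]
 [ 2.66880494e-04 -3.16971764e-01  9.48434937e-01 -1.61478508e-01]
 [ 0.00000000e+00  0.00000000e+00  0.00000000e+00  1.00000000e+00]]
```

View pics/w1.png

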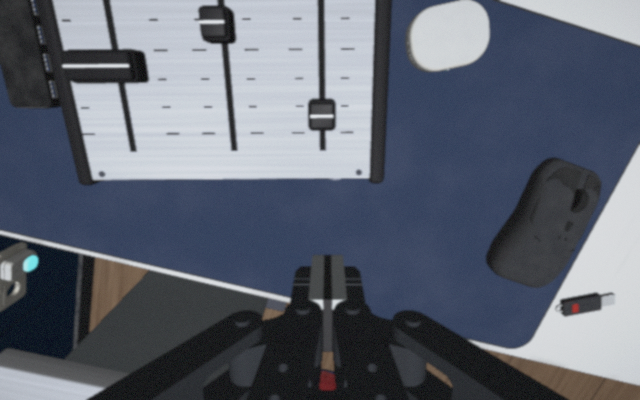

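The wrist view shows the white lines at left (213,22) and right (321,115), with the near panel edge at row 180. The shut fingertips end at row 256 around column 327.

Run:
```python
import pickle,numpy as np
from h import *
s,d=pickle.load(open('w1.pkl','rb'))
T=d['tool_from_camera'];R=s['tool_rot']@T[:3,:3];o=s['position']+s['tool_rot']@T[:3,3]
L=ray(d,(213,22),.063,o,R);Q=ray(d,(321,115),.063,o,R);print(L,Q)
tr=[ray(d,p,.036,o,R) for p in((321,5),(323,149))];ax=np.array([.9627,.2706,0]);a=tr[0]-tr[1];print('yaw',np.degrees(np.arctan2(a[1],a[0])))
E_=ray(d,(321,180),.036,o,R)
print('along',(L-Q)@ax,'lat',np.cross(ax,L-Q)[2]);g=lambda P:print(s['tool_rot'].T@(P-s['position']))
g(Q);g(L);g(E_)
for x in(0,.011):
  for z in(.019,.032):
    c=np.linalg.inv(T)@[x,0,z,1];u=d['intrinsics']@c[:3];print(x,z,u[:2]/u[2])
```

```text
[ 0.55297797 -0.04628128  0.063     ] [ 0.51535892 -0.12842384  0.063     ]
yaw 16.114859916080555
along 0.058443631257949796 lat 0.06889893053046083
[ 0.06076295 -0.0044988   0.09129122]
[ 0.11904811 -0.07353091  0.09127825]
[ 0.00688058 -0.00528052  0.11828945]
0 0.019 [327.5734032  238.32951458]
0 0.032 [327.55699856 229.1846192 ]
0.011 0.019 [327.56926986 219.87328166]
0.011 0.032 [327.55283495 211.67844844]
```

Request:
arm_command --commands '[1,0,-0.01,0.08,0,0,0,1,0,-0.01,0.166,0,0,0,1,0,-0.01,0.166,0,0,0,1,0,-0.01,0.166,0,0,0,1,0,-0.01,0.166,0,0,0,1,0,-0.01,0.166,0,0,0,1,0,-0.01,0.166,0,0,0]'

```text
time_s: 2.15
position: [0.4581, -0.1438, 0.073]
tool_rot: [[0.963, 0.27, 0.003], [0.27, -0.963, -0.002], [0.003, 0.003, -1.0]]
ft_force: [-0.1, 0.7, -0.1]
grip_width: -0.0
gripper_force: 0.0
```

Run:
```python
from rig import env, optics
import cv2,pickle,numpy as np
s=env.observe();print(s['time_s'],s['position'],s['ft_force'])
d=optics.get_image('wrist');pickle.dump((s,d),open('w2.pkl','wb'));a=d['image'][:,:,::-1]
e=optics.get_image('scene')['image'][80:240,190:390,::-1]
cv2.imwrite('pics/w2.png',np.vstack([a[:,140:540],cv2.resize(e,(400,320))])[:600] if 0 else np.hstack([a[:,200:500],cv2.resize(e,(500,400),interpolation=cv2.INTER_CUBIC)]))
```

```text
2.15 [ 0.45810846 -0.14378482  0.07301001] [-0.05310733  0.71657734 -0.0626131 ]
```

View pics/w2.png

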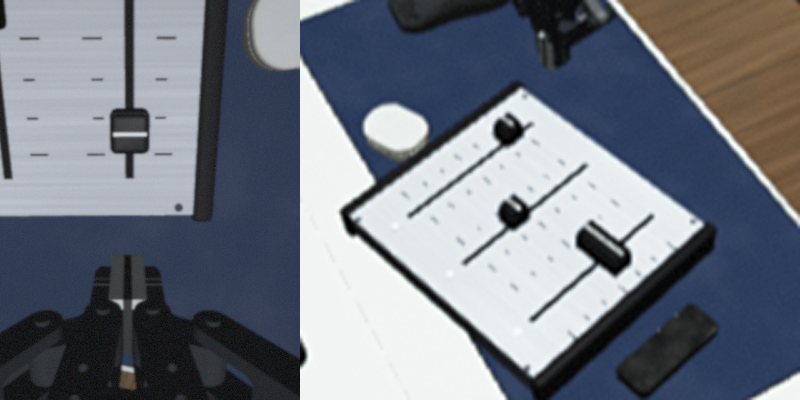

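Lateral alignment is good and the tip is clear of the panel. I'll push part of the way, then look.

Request:
arm_command --commands '[1,0.03,0,0,0,0,0,1,0.06,0,0,0,0,0,1,0.08,0,0,0,0,0,1,0.1,0,0,0,0,0,1,0.115,0,0,0,0,0,1,0.13,0,0,0,0,0,1,0.145,0,0,0,0,0,1,0.16,0,0,0,0,0,1,0.17,0,0,0,0,0,1,0.17,0,0,0,0,0,1,0.17,0,0,0,0,0]'

```text
time_s: 3.17
position: [0.539, -0.12, 0.071]
tool_rot: [[0.963, 0.271, -0.0], [0.271, -0.963, 0.0], [-0.0, -0.0, -1.0]]
ft_force: [-0.2, -0.3, 0.2]
grip_width: 0.0001
gripper_force: 0.0
```

Run:
```python
from rig import env, optics
import cv2,pickle,numpy as np
s=env.observe();print(s['time_s'],s['position'],s['ft_force'])
d=optics.get_image('wrist');pickle.dump((s,d),open('w3.pkl','wb'));a=d['image'][:,:,::-1]
e=optics.get_image('scene')['image'][80:240,190:390,::-1]
cv2.imwrite('pics/w3.png',np.hstack([a[:,120:420],cv2.resize(e,(500,400),interpolation=cv2.INTER_CUBIC)]))
```

```text
3.1667 [ 0.53902015 -0.12002195  0.07101066] [-0.17429023 -0.28127342  0.20090302]
```

View pics/w3.png

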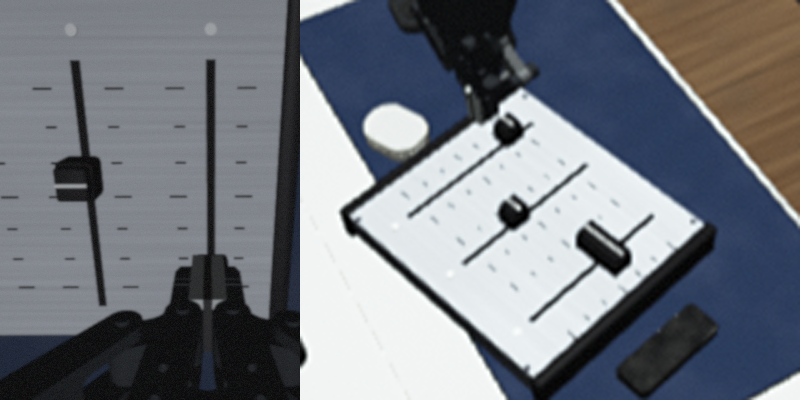

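The cap at scene-crop (508,130) hasn't moved, and the fingertip at (480,115) has passed over it without touching. I'll triangulate the tip height.

Run:
```python
import pickle,numpy as np
from h import *
d=pickle.load(open('scene.pkl','rb'));s,w=pickle.load(open('w3.pkl','rb'))
for uv in((262,126),(263,127)):
  for z in (.05,.06,.07,.08,.09):
    P=ray(d,uv,z);print(uv,z,s['tool_rot'].T@(P-s['position']))
T=w['tool_from_camera'];c=np.linalg.inv(T)
r=T[:3,:3]@np.linalg.solve(w['intrinsics'],[327,256,1])
for z in(-.02,-.01,0,.01,.019):print(z,T[:3,3]+r*(z-T[2,3])/r[2])
P=ray(d,(273.2,132),.063);print(P)
```

```text
(262, 126) 0.05 [-0.01970373  0.03192822  0.02101149]
(262, 126) 0.06 [-0.01432261  0.02461415  0.01101101]
(262, 126) 0.07 [-0.0089415   0.01730008  0.00101054]
(262, 126) 0.08 [-0.00356038  0.00998601 -0.00898994]
(262, 126) 0.09 [ 0.00182074  0.00267194 -0.01899041]
(263, 127) 0.05 [-0.01925882  0.02813112  0.02101201]
(263, 127) 0.06 [-0.01388391  0.02086999  0.01101153]
(263, 127) 0.07 [-0.00850899  0.01360886  0.00101105]
(263, 127) 0.08 [-0.00313408  0.00634773 -0.00898943]
(263, 127) 0.09 [ 0.00224084 -0.0009134  -0.01898992]
-0.02 [ 0.00913509 -0.00028087 -0.02      ]
-0.01 [ 0.00399555 -0.00029243 -0.01      ]
0 [-0.00114399 -0.00030399  0.        ]
0.01 [-0.00628353 -0.00031555  0.01      ]
0.019 [-0.01090911 -0.00032595  0.019     ]
[ 0.51954077 -0.11731031  0.063     ]
```

The tip sits higher than the 19 mm figure implies; it cleared the cap top at TCP z=0.071. I'll back off behind the cap over the panel and descend in small steps, watching the force.

Request:
arm_command --commands '[1,0,0,-0.02,0,0,0,1,-0.06,0,-0.02,0,0,0,1,-0.125,0,-0.02,0,0,0,1,-0.125,0,0,0,0,0,1,-0.125,0,0.02,0,0,0,1,-0.125,0,0.036,0,0,0,1,-0.125,0,0.036,0,0,0,1,-0.125,0,0.036,0,0,0]'

```text
time_s: 3.93
position: [0.479, -0.137, 0.0533]
tool_rot: [[0.963, 0.271, -0.0], [0.271, -0.963, 0.0], [-0.0, -0.0, -1.0]]
ft_force: [0.1, -0.3, -0.1]
grip_width: 0.0003
gripper_force: 0.0
```

Request:
arm_command --commands '[1,0,0,0.004,0,0,0,1,0,0,0.008,0,0,0,1,0,0,0.008,0,0,0]'

```text
time_s: 4.18
position: [0.479, -0.1369, 0.0491]
tool_rot: [[0.963, 0.271, 0.0], [0.271, -0.963, 0.0], [0.0, -0.0, -1.0]]
ft_force: [-0.5, 0.8, -0.6]
grip_width: -0.0002
gripper_force: 0.0
```

Run:
```python
from rig import env, optics
import cv2,pickle,numpy as np
s=env.observe();print(s['time_s'],s['position'],s['ft_force'])
d=optics.get_image('wrist');pickle.dump((s,d),open('w4.pkl','wb'));a=d['image'][:,:,::-1]
e=optics.get_image('scene')['image'][80:180,220:345,::-1]
cv2.imwrite('pics/w4.png',np.hstack([a[:,200:500],cv2.resize(e,(500,400),interpolation=cv2.INTER_CUBIC)]))
```

```text
4.1833 [ 0.47896281 -0.13693599  0.04909233] [-0.53979979  0.76352334 -0.62366178]
```

View pics/w4.png

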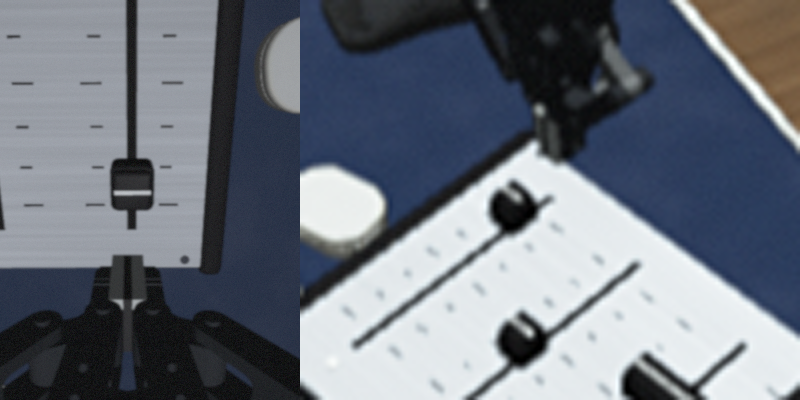

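The tip is at scene-crop (557,155), near the panel corner and still without contact. The cap's white line is at (517,190) there.

Run:
```python
import pickle,numpy as np
from h import *
d=pickle.load(open('scene.pkl','rb'));s,w=pickle.load(open('w4.pkl','rb'))
m=lambda x,y:(220+(x-300+.5)/4-.5,80+(y+.5)/4-.5)
b=ray(d,m(517,190),.063)-np.array([.5155,-.128,.063]);print('bias',b)
for p in((557,158),(545,150)):
  for z in (.03,.04,.05,.06,.07):
    P=ray(d,m(*p),z);print(p,z,s['tool_rot'].T@(P-b-s['position']))
T=w['tool_from_camera'];R=s['tool_rot']@T[:3,:3];o=s['position']+s['tool_rot']@T[:3,3]
print(s['tool_rot'].T@(ray(d|w,(332,192),.063,o,R)-s['position']))
```

```text
bias [-3.75132678e-03 -1.06102163e-03 -5.55111512e-17]
(557, 158) 0.03 [-0.01416556  0.0257425   0.0190918 ]
(557, 158) 0.04 [-0.00810344  0.01871164  0.00909196]
(557, 158) 0.05 [-0.00204133  0.01168079 -0.00090788]
(557, 158) 0.06 [ 0.00402079  0.00464994 -0.01090772]
(557, 158) 0.07 [ 0.0100829  -0.00238092 -0.02090756]
(545, 150) 0.03 [-0.0136281   0.03529227  0.01909164]
(545, 150) 0.04 [-0.00757327  0.02813188  0.0090918 ]
(545, 150) 0.05 [-0.00151845  0.0209715  -0.00090804]
(545, 150) 0.06 [ 0.00453637  0.01381111 -0.01090788]
(545, 150) 0.07 [ 0.0105912   0.00665073 -0.02090772]
[ 0.03691372  0.00190732 -0.01390748]
```

Both cameras now agree that the tip is about 17 mm behind the TCP point, not ahead of it. I'll descend further, checking the force.

Request:
arm_command --commands '[1,0,0.002,0.006,0,0,0,1,0,0.002,0.012,0,0,0,1,0,0.002,0.012,0,0,0]'

```text
time_s: 4.53
position: [0.4789, -0.1379, 0.0425]
tool_rot: [[0.963, 0.27, -0.001], [0.27, -0.963, 0.001], [-0.001, -0.001, -1.0]]
ft_force: [-0.1, 0.5, -0.6]
grip_width: 0.0004
gripper_force: 0.0
```

Request:
arm_command --commands '[1,0,0,0.006,0,0,0,1,0,0,0.012,0,0,0,1,0,0,0.012,0,0,0]'

```text
time_s: 4.78
position: [0.4789, -0.1378, 0.0365]
tool_rot: [[0.963, 0.27, -0.001], [0.27, -0.963, 0.001], [-0.001, -0.001, -1.0]]
ft_force: [-1.3, -0.0, -0.3]
grip_width: -0.0002
gripper_force: 0.0
```

Request:
arm_command --commands '[1,0,0,0.006,0,0,0,1,0,0,0.01,0,0,0,1,0,0,0.01,0,0,0]'

```text
time_s: 5.03
position: [0.479, -0.1378, 0.0317]
tool_rot: [[0.963, 0.27, -0.001], [0.27, -0.963, 0.0], [-0.001, -0.001, -1.0]]
ft_force: [-0.5, 0.8, 1.0]
grip_width: -0.0001
gripper_force: 0.0
```

The TCP is now below panel level with no contact, which confirms the offset. I'll push partway.

Request:
arm_command --commands '[1,0.02,0,0,0,0,0,1,0.035,0,0,0,0,0,1,0.045,0,0,0,0,0,1,0.055,0,0,0,0,0,1,0.065,0,0,0,0,0,1,0.075,0,0,0,0,0,1,0.08,0,0,0,0,0,1,0.08,0,0,0,0,0]'

```text
time_s: 5.7
position: [0.5183, -0.127, 0.0321]
tool_rot: [[0.963, 0.271, 0.001], [0.271, -0.963, -0.0], [0.001, 0.0, -1.0]]
ft_force: [-1.0, -0.6, -0.7]
grip_width: 0.0003
gripper_force: 0.0
```

Run:
```python
from rig import env, optics
import cv2,pickle,numpy as np
s=env.observe();print(s['time_s'],s['position'],s['ft_force'])
d=optics.get_image('wrist');pickle.dump((s,d),open('w5.pkl','wb'));a=d['image'][:,:,::-1]
e=optics.get_image('scene')['image'][80:180,220:345,::-1]
cv2.imwrite('pics/w5.png',np.hstack([a[:,120:420],cv2.resize(e,(500,400),interpolation=cv2.INTER_CUBIC)]))
```

```text
5.7 [ 0.51827506 -0.12698739  0.03211409] [-0.98335173 -0.59545347 -0.69268225]
```

View pics/w5.png

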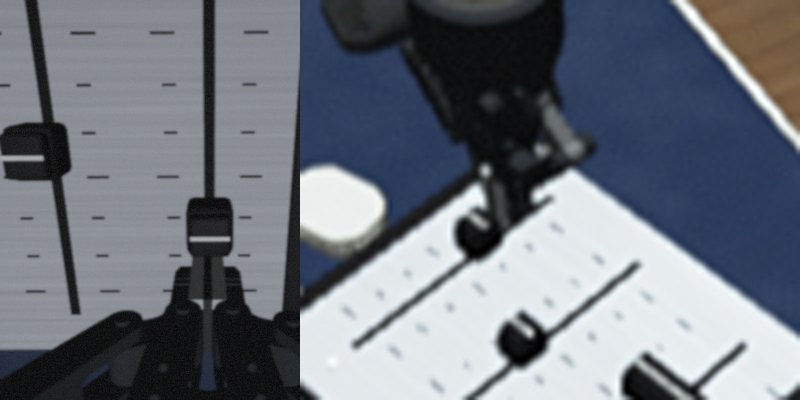

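The finger has engaged the cap and moved it. In the wrist view, the right cap's line is at (120+210, 240) and the left cap's line at (120+22, 158).

Run:
```python
import pickle,numpy as np
from h import *
s,w=pickle.load(open('w5.pkl','rb'))
T=w['tool_from_camera'];R=s['tool_rot']@T[:3,:3];o=s['position']+s['tool_rot']@T[:3,3]
f=lambda uv:ray(w,uv,.063,o,R)
L,Q=f((142,158)),f((330,240));ax=np.array([.9627,.2706,0]);print(L,Q,(L-Q)@ax,np.cross(ax,L-Q)[2])
for L0 in(np.array([.5529,-.044,.063]),np.array([.553,-.0463,.063])):print((L0-Q)@ax)
```

```text
[ 0.55280746 -0.04536536  0.063     ] [ 0.53958026 -0.12197157  0.063     ] 0.03346346490871718 0.07016951975739788
0.033922021320553504
0.0333959113205536
```

Request:
arm_command --commands '[1,0.01,0,0,0,0,0,1,0.02,0,0,0,0,0,1,0.03,0,0,0,0,0,1,0.04,0,0,0,0,0,1,0.05,0,0,0,0,0,1,0.058,0,0,0,0,0,1,0.063,0,0,0,0,0,1,0.066,0,0,0,0,0,1,0.066,0,0,0,0,0,1,0.066,0,0,0,0,0]'

```text
time_s: 6.63
position: [0.5498, -0.1184, 0.0322]
tool_rot: [[0.963, 0.27, 0.001], [0.27, -0.963, -0.0], [0.001, 0.001, -1.0]]
ft_force: [0.3, 1.1, 0.6]
grip_width: -0.0
gripper_force: 0.0
```

Request:
arm_command --commands '[1,-0.06,0,0,0,0,0,1,-0.1,0,-0.05,0,0,0,1,-0.1,0,-0.12,0,0,0,1,-0.1,0,-0.16,0,0,0,1,-0.1,0,-0.16,0,0,0,1,-0.1,0,-0.16,0,0,0,1,-0.1,0,-0.16,0,0,0]'

```text
time_s: 7.22
position: [0.501, -0.1317, 0.1115]
tool_rot: [[0.963, 0.27, -0.001], [0.27, -0.963, 0.0], [-0.001, -0.001, -1.0]]
ft_force: [-0.1, 0.7, -0.1]
grip_width: -0.0002
gripper_force: 0.0
```

Run:
```python
from rig import env, optics
import cv2,pickle,numpy as np
s=env.observe();print(s['time_s'],s['position'],s['ft_force'])
d=optics.get_image('wrist');pickle.dump((s,d),open('w6.pkl','wb'));a=d['image'][:,:,::-1]
cv2.imwrite('pics/w6.png',a[:,0:500])
```

```text
7.2167 [ 0.5009723  -0.13165428  0.11147976] [-0.10316     0.74959349 -0.14608774]
```

View pics/w6.png

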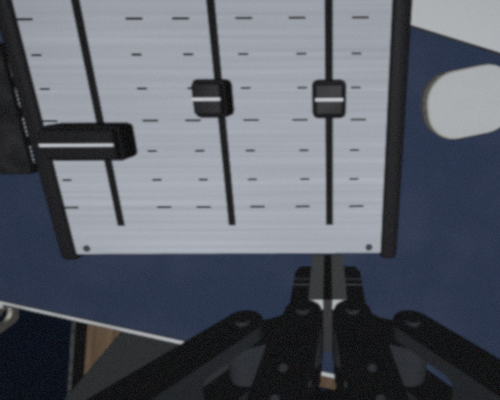

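The white lines sit at left (207,99) and right (329,100), so the two caps are level. The arm is clear of everything, so I'm handing in.

Run:
```python
import pickle,numpy as np
from h import *
s,w=pickle.load(open('w6.pkl','rb'))
T=w['tool_from_camera'];R=s['tool_rot']@T[:3,:3];o=s['position']+s['tool_rot']@T[:3,3]
f=lambda uv:ray(w,uv,.063,o,R)
L,Q=f((207,99)),f((329,100));e=(L-Q)@np.array([.9627,.2706,0]);print(L,Q,e)
from rig import env
if abs(e)<.004: print(env.close_job())
```

```text
[ 0.5529124  -0.04582033  0.063     ] [ 0.57112094 -0.11280608  0.063     ] 0.000596983200991363
the job is handed in; nothing more can be done
None
```

The right fader now stands level with the left one, within about 1 mm by the last camera measurement. The left and master faders were not touched, the arm is clear of everything, and the job was handed in at about 7.3 s.

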